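# Gauge a cheese block with the flip stop

## Robot

A 6-joint arm with a two-finger parallel gripper is mounted at the origin on the work surface. World frame = base frame: x ahead of the robot, y to its left, z up, the work surface at z = 0. Lengths are in m, angles in rad, forces in N, time in s.
With the tool pointing down it reaches from about 0.375 to 0.975 m from the base axis. Payload 3.8 kg.
Tool frame: the origin (TCP) lies midway between the tips of the shut fingers; the grasp point (between the pads) lies 19 mm behind it; z points along the fingers, y is the direction in which the jaws open and shut (so a half turn about z gives the same grasp; the last joint's range is limited). The gripper opens to 85 mm and grips with 20 to 120 N. Pads are 22 mm wide; open, the fingers measure 114 mm over their backs; the gripper's body (76 mm by 85 mm) begins 54 mm behind the grasp point. The pads swing forward as they close: fully open they stand 13 mm farther back than shut.
Start: joints at [1.115, 0.264, 1.604, -0, 1.274, -0.037], TCP at [0.274, 0.617, 0.231] pointing down, gripper open.
Joint ranges: [-2.63, 2.63], [-0.94, 2.18], [0.31, 2.57], [-1.31, 4.45], [0, 2.66], [-2.55, 2.55]. Speed limits (rad/s): [2.57, 2.57, 3.14, 3.14, 3.14, 3.14].

## Interface

Orientations are given as a rotation vector (axis times angle).
In Python, from workcell import bot gives the robot as it stands. The module is installed in compiled form; this text tells all that it offers.
- The arm moves only by the tool play_rows, never from a script. Its argument "series" is a list of rows, each an object with "translation": the shift along the tool's x, y, z in m, a list of three; "spin": the turn about the tool's z in units of 5 degrees (1.0 is 5 degrees). In form: [{"translation": [dx, dy, dz], "spin": spin}, ...]. A call has 1 to 5 rows; each row shifts and turns the commanded pose from where the row before left it, along the tool's axes as they then stand; what a row does not reach is not made up. A row lasts 1/10 s, in which the tool goes at most 50 mm and 8.59 degrees, less where a joint would pass 70% of its speed; a pose out of reach is approached as far as the arm can. A call is refused whole if a number of a shift passes 0.05 or a number of a turn 1, either way. A call with a gripper value outside its range is refused whole. "jaw" is the gripper's target within -1 to 1 (fully open at 1, half-way at 0, shut at -1), set as the call begins (left out, the last holds). The fingers move at their own pace and stop on an object; "force" is the grip in N (left out, the last holds). Time passes only in rows, so rows that do not move let the fingers close. It gives the time, the measured TCP pose, the force and the opening at its end, in the units of the state.
- bot.read_state(): the state, without advancing time (a new reading comes with each control period).
- bot.read_camera(name): name is "side" or "top"; returns the picture (400x640x3 uint8, blue, green, red); there is no depth.
- bot.get_calibration(name): a dict with "fov_y" (degrees; the focal length in pixels is half the picture's height over the tangent of half this angle, whatever the lens; pixels are square), "cx", "cy" (the principal point, pixels), "R" (3x3) and "t" (3): a world point X has camera coordinates R X + t. Camera axes: x right, y down, z forward; pixel columns grow to the right and rows downward; lengths in m; the calibration is good to about 2 mm. A picture is of the moment at which its call begins. get_calibration takes no time and is no camera call.
- bot.finish_job(): hands the job in, once; it reports no verdict.
The state is a dict: "time": time; "q": joint angles; "joint_vel": joint speeds; "joint_torque": joint torques, N m; "tool_pos": TCP position; "tcp_rot": TCP orientation; "wrist_force": force on the tool from outside, world axes, zero at the start; "torque": the same for the moment, N m; "width": opening from 0.0 (shut) to 1.0 (fully open).
Only numpy, scipy, OpenCV 4.12 (cv2) and the standard library are available. Lean on these libraries where they do the work, as an engineer would, in place of code of your own. Each camera call takes 0.05 s, during which the arm holds its last target. There are 200 camera calls.

## Task

Set the cheese up for its next cut on the portioning board: flip the stop down so it lies fully on the fence, slide the cheese snug along the fence until its end is pressed lightly against the stop's foot, then flip the stop up and back past upright, leaving the cheese exactly where it was gauged. Feel for the foot and press gently: the stop is clamped only finger-tight and must not shift along its rail. Leave the other kitchen things alone.

Things in the scene. Friction and masses are not known exactly. Their poses are not given: they have to be found in the camera images.
- board: Fixed white plastic cutting board, 340 x 340 mm, top 20 mm above the counter; origin under its mid line, 200 mm from the near edge. x points across it away from the robot, y to the left along the fence, z up. The aluminium fence, 24 mm thick, top 50 mm above the counter, runs along y over the whole far side, working face towards -x. A thin line over board and fence only marks the knife's path.
- fence_face (a point): Middle of the fence's working face at board level: 100 mm in +x from the board's origin, 20 mm above the counter. Axes as the board's.
- carriage: Dark steel carriage of the flip stop in the slot of the fence's top. Origin on the fence's top in the middle plane of the flip arm; axes as the board's. Reaches from 15 mm on the -y side to 43 mm on the +y side, 24 mm wide; a black thumb knob (22 mm across, top 28 mm over the fence) stands 31 mm to +y. Clamped only finger-tight: along the fence it slips at about 9 N.
- stop_hinge (a point): Centre of the arm's hinge pin, on the carriage, 22 mm over the fence's top (72 mm above the counter); the pin runs along the fence (y). Axes as the board's.
- stop_arm (a joint): Angle of the flip arm, rad: 0 = down, lying fully on the fence, end stop; grows as it is lifted up and back over the fence, 1.57 = upright, 2.2 = end stop leaning back. Stiff hinge (0.08 N m): the arm stays where it is left. Steel bar 14 mm thick along y, 160 g. When down it reaches 56 mm from the pin towards -x, and a leg 22 mm wide hangs in front of the fence to 4 mm over the board.
- thumb_tab (a point): Middle of the arm's thumb tab (16 mm wide, 14 mm thick along y), to pinch or push. Arm down: 48 mm to -x of the pin and 22 mm above it, the tab's top 33 mm above the pin; it turns about the pin with the arm. A gripper closing along y can pinch it from above and carry it round the arc without turning: it pivots, and may creep a little, between the fingers.
- screw_hole (a point): On the arm's leg, in the arm's middle plane, 37 mm to -x and 32 mm below the pin when down (40 mm above the counter). Here a screw along y carries a white nylon gauge foot, 16 mm across, facing -y. The foot's face stands 15 to 43 mm to -y of this point, as last adjusted: not reported, to be found by feel. The screw's head reaches up to 44 mm to +y. The screw is never turned.
- cheese: Loose block of hard cheese, 50 mm (x) by 140 mm (y) by 40 mm high, 0.25 to 0.45 kg, on the board, its far side about 15 to 40 mm off the fence, and up to 0.12 rad askew; origin at the centre of its underside, its y about along the fence. To be pushed, not lifted: about 1 to 4 N keeps it sliding on the board, up to 5 N starts it.
- cheese_end (a point): Middle of the cheese's +y end face, the end to be gauged: 70 mm from its centre in its own +y, 20 mm above its underside.
- cup: Blue enamel cup, 82 mm across, 78 mm high, with a handle; bystander on the counter. Origin under its centre.
- mortar: Clay mortar, 124 mm across, 75 mm high; bystander. Origin under its centre.
- pestle: Wooden pestle, 137 mm long, 32 mm thick, lying on the counter; bystander. Origin under its middle, long axis x.
- caddy: White plastic seasoning caddy with a grey lid, 89 x 169 x 64 mm; bystander. Origin under its centre.

How it is judged:
By the outcome, as a careful person would: the job done as asked, in the order asked, and still so for the second after the job is handed in, with the robot touching nothing.
It also fails if it takes over 72 s, if anything falls off the work surface, if the arm or the gripper's body presses on something with over 40 N, if the wrist force passes 120 N, or if a joint passes its speed limit or range.

## Working session

There is one attempt and no reset: what is moved stays moved. The work goes in short steps, Python scripts to look and compute and a tool call to move; the robot and the scene stay as the last step left them, time stands still between calls to the robot, and variables do not carry over. Pictures are saved under pics/ and viewed, about 8 in all and at most 12, crops included, and the job is handed in when it is done.

Besides the shell and the picture viewer there is one more tool, called in YAML: its name, and indented under it one key for each argument. play_rows: Moves the arm, as the interface text tells. Its arguments: {"type":"object","properties":{"series":{"type":"array","items":{"type":"object","properties":{"translation":{"type":"array","items":{"type":"number"}},"spin":{"type":"number"}}}},"jaw":{"type":"number"},"force":{"type":"number"}},"required":["series"]}

```bash
mkdir -p pics
python3 - <<'E'
from workcell import bot
import cv2,numpy as np
for n in("top","side"):
    cv2.imwrite(f"pics/{n}0.png",bot.read_camera(n)); c=bot.get_calibration(n); print(n,c)
print(bot.read_state())
E
```

```text
top {'fov_y': 51.615974517364116, 'cx': 312.990666640605, 'cy': 190.35432235715408, 'R': array([[ 0.00621919, -0.99997586,  0.00309899],
       [-0.98265694, -0.00668577, -0.18531226],
       [ 0.1853285 , -0.00189276, -0.9826748 ]]), 't': array([-0.01102792,  0.52020953,  1.23410519])}
side {'fov_y': 56.530446703888316, 'cx': 320.1031856501145, 'cy': 200.280329084507, 'R': array([[-0.99385129, -0.10940107,  0.01705908],
       [-0.08564338,  0.66190632, -0.74467794],
       [ 0.07017705, -0.74156013, -0.66720593]]), 't': array([0.52549847, 0.10986412, 1.01299004])}
{'time': 0.1, 'q': array([ 1.1150989e+00,  2.6470163e-01,  1.6052597e+00, -4.8027735e-06,
        1.2736705e+00, -3.6914246e-02]), 'joint_vel': array([-0.00118687, -0.00120301, -0.00262977,  0.00054872, -0.00232558,
       -0.00066316]), 'joint_torque': array([ 1.27877851e-03, -5.16710401e+01, -3.68590665e+01,  2.26978457e-06,
        6.40049460e-03,  2.82215808e-06]), 'tool_pos': array([0.27420912, 0.61607053, 0.23005843]), 'tcp_rot': array([-0.65292167, -3.07248959,  0.00310773]), 'wrist_force': array([-0.65684114,  0.66861493,  1.39363464]), 'torque': array([ 0.01967466, -0.02542464,  0.01109917]), 'width': 1.002736468781008}
```

View pics/top0.png

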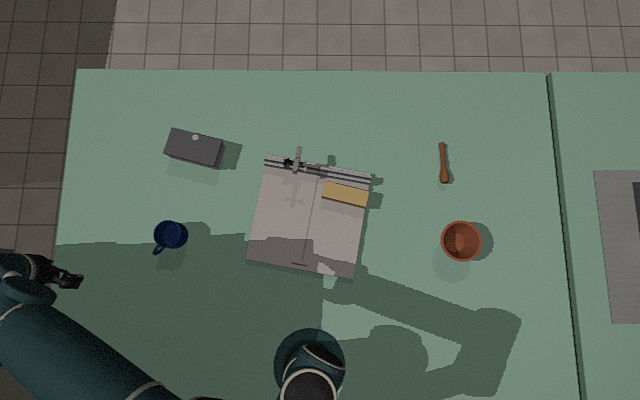

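View pics/side0.png

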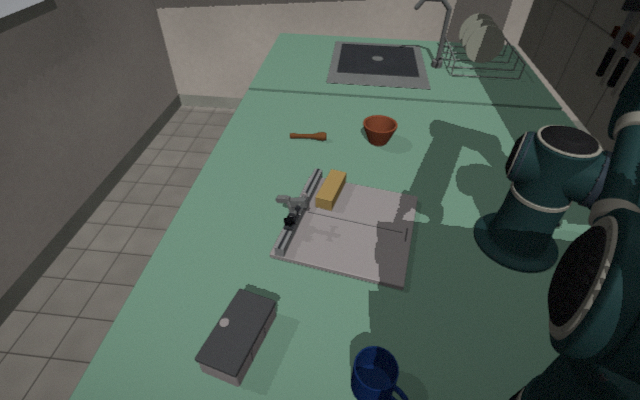

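Top view: board spans about (247–372, 155–278), stop at (297,158), cheese at (345,193). Side view: stop at (292,205), cheese at (331,190). Next I'll zoom in and measure.

```bash
cat > h.py <<'E'
import cv2,numpy as np
from workcell import bot
def cal(n):
    c=bot.get_calibration(n); f=200/np.tan(np.radians(c["fov_y"]/2)); return c,f
def ray(n,u,v):
    c,f=cal(n); R=c["R"]; d=R.T@np.array([(u-c["cx"])/f,(v-c["cy"])/f,1]); return -R.T@c["t"],d
def onz(n,u,v,z):
    o,d=ray(n,u,v); return o+d*(z-o[2])/d[2]
def proj(n,X):
    c,f=cal(n); p=c["R"]@np.array(X)+c["t"]; return np.array([c["cx"]+f*p[0]/p[2],c["cy"]+f*p[1]/p[2]])
def tri(a,b):
    o1,d1=ray("top",*a);o2,d2=ray("side",*b)
    s=np.linalg.lstsq(np.c_[d1,-d2],o2-o1,rcond=None)[0]
    p,q=o1+s[0]*d1,o2+s[1]*d2
    return (p+q)/2,np.linalg.norm(p-q)
def crop(n,img,x0,y0,x1,y1,k,out):
    c=cv2.resize(img[y0:y1,x0:x1],None,fx=k,fy=k,interpolation=cv2.INTER_CUBIC)
    for u in range((x0+9)//10*10,x1,10): cv2.putText(c,str(u),(int((u-x0+.5)*k)-10,10),0,.33,(0,0,255)); cv2.line(c,(int((u-x0+.5)*k),12),(int((u-x0+.5)*k),18),(0,0,255))
    for v in range((y0+9)//10*10,y1,10): cv2.putText(c,str(v),(0,int((v-y0+.5)*k)+4),0,.33,(0,0,255)); cv2.line(c,(24,int((v-y0+.5)*k)),(30,int((v-y0+.5)*k)),(0,0,255))
    cv2.imwrite(out,c)
def cheese(n,img):
    h=cv2.cvtColor(img,cv2.COLOR_BGR2HSV); m=cv2.inRange(h,(15,70,60),(35,255,255))
    cs,_=cv2.findContours(m,cv2.RETR_EXTERNAL,cv2.CHAIN_APPROX_NONE)
    return max(cs,key=cv2.contourArea)[:,0,:]
E
python3 - <<'E'
from h import *
t=cv2.imread("pics/top0.png");s=cv2.imread("pics/side0.png")
crop("top",t,240,140,380,235,5.7,"pics/topc.png");crop("side",s,260,160,370,260,6,"pics/sidec.png")
for n,i in(("top",t),("side",s)):
    c=cheese(n,i); print(n,cv2.boundingRect(c),cv2.approxPolyDP(c,2,True)[:,0].tolist())
    W=[]
    for r in cv2.approxPolyDP(c,2,True)[:,0]: print(r,onz(n,*r,.06).round(4),onz(n,*r,.02).round(4))
for q in((264,155),(372,172),(355,278),(247,259)): print(q,onz("top",*q,.02).round(4))
E
```

```text
top (322, 181, 47, 27) [[325, 181], [322, 197], [359, 207], [365, 206], [368, 191]]
[325 181] [ 0.5478 -0.0445  0.06  ] [ 0.5563 -0.0458  0.02  ]
[322 197] [ 0.4976 -0.0354  0.06  ] [ 0.5045 -0.0363  0.02  ]
[359 207] [ 0.4674 -0.1483  0.06  ] [ 0.4733 -0.1529  0.02  ]
[365 206] [ 0.4706 -0.1667  0.06  ] [ 0.4766 -0.1719  0.02  ]
[368 191] [ 0.5173 -0.1767  0.06  ] [ 0.5248 -0.1822  0.02  ]
side (316, 169, 30, 42) [[345, 172], [331, 169], [316, 195], [316, 206], [331, 209], [344, 183]]
[345 172] [ 0.4721 -0.1672  0.06  ] [ 0.4727 -0.2197  0.02  ]
[331 169] [ 0.5156 -0.1766  0.06  ] [ 0.5188 -0.2296  0.02  ]
[316 195] [ 0.5469 -0.0502  0.06  ] [ 0.552  -0.0959  0.02  ]
[316 206] [ 0.5416 -0.0048  0.06  ] [ 0.5463 -0.0479  0.02  ]
[331 209] [0.4999 0.0019 0.06  ] [ 0.5022 -0.0408  0.02  ]
[344 183] [ 0.4718 -0.114   0.06  ] [ 0.4725 -0.1633  0.02  ]
(264, 155) [0.6405 0.1509 0.02  ]
(372, 172) [ 0.5867 -0.1962  0.02  ]
(355, 278) [ 0.2544 -0.1376  0.02  ]
(247, 259) [0.3095 0.1938 0.02  ]
```

View pics/topc.png

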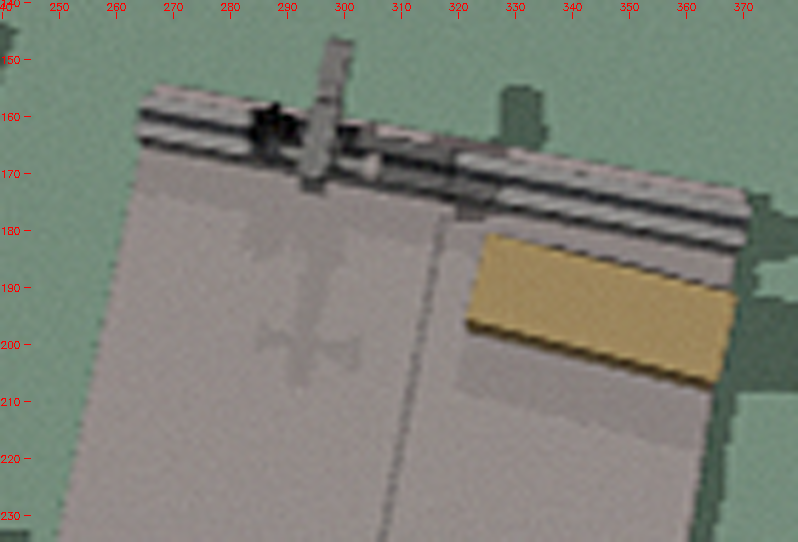

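View pics/sidec.png

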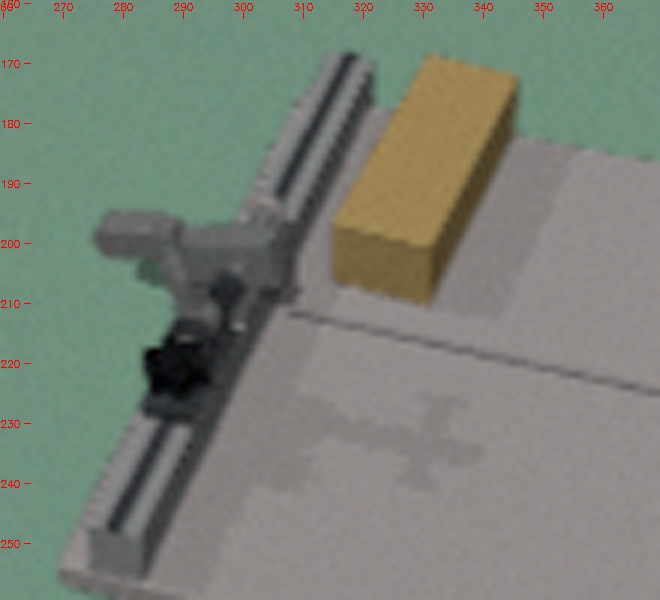

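Zoomed views: the stop is up and leaning back. Its tab tip is at top (299,147), the leg at (295,172), the foot at about (305,168) and the knob at (285,162). The cheese is about 20 mm off the fence and skewed. Next comes the board frame.

Run:
```python
from h import *
t=cv2.imread("pics/top0.png");s=cv2.imread("pics/side0.png")
g=cv2.GaussianBlur(cv2.cvtColor(t,cv2.COLOR_BGR2GRAY),(3,3),0).astype(float)
# dark working-face strip, darkest point per column near the expected line, sub-pixel
P=[]
for u in list(range(267,282))+list(range(335,367)):
    v0=165.5+(u-264)*(183-165.5)/(370-264); vs=np.arange(int(v0)-3,int(v0)+5); w=np.clip(g[vs,u].max()-20-g[vs,u],0,None)
    vs2=vs; i=int(np.argmin(g[vs,u])); 
    if 0<i<len(vs)-1:
        a,b,c=g[vs[i-1],u],g[vs[i],u],g[vs[i+1],u]; P.append(onz("top",u,vs[i]+.5*(a-c)/(a-2*b+c),.035)[:2])
P=np.array(P); k=np.polyfit(P[:,1],P[:,0],1); r=P[:,0]-np.polyval(k,P[:,1]); print("face x=",k,"std",r.std())
yaw=-np.arctan(k[0]); print("yaw",yaw)
# board corners near, side edges at z=.02
ca=onz("top",355,278,.02);cb=onz("top",247,259,.02)
ex=np.array([np.cos(yaw),np.sin(yaw)]);ey=np.array([-ex[1],ex[0]])
print("near edge yaw",np.arctan2(-(cb-ca)[0],(cb-ca)[1]),np.linalg.norm(cb-ca))
# side edges: left edge points, right edge
def edge(vs,lo,hi,sgn):
    Q=[]
    for v in vs:
        row=t[v].astype(float); sat=row.max(1)-row.min(1); d=np.diff(sat)[lo:hi]*sgn; u=lo+np.argmax(d)+.5; Q.append(onz("top",u,v,.02)[:2])
    return np.array(Q)
L=edge(range(190,235),245,270,-1);Rr=edge(range(222,250),355,372,1)
for n,Q in(("L",L),("R",Rr)): 
    kk=np.polyfit(Q[:,0],Q[:,1],1); print(n,np.arctan(kk[0]),"ey",np.median(Q@ey),np.std(Q@ey))
yc=(np.median(L@ey)+np.median(Rr@ey))/2
xf=np.median(P@ex); o=ex*(xf-.1)+ey*yc; print("face ex",xf,"origin",o,"near edge ex",ca[:2]@ex-o@ex,cb[:2]@ex-o@ex)
B=lambda p:np.array([(p[:2]-o)@ex,(p[:2]-o)@ey])
for q in((325,181),(322,197),(368,191)): print("cheese top",B(onz("top",*q,.06)))
for nm,a,b in(("tabtip",(299.5,147),(279,196)),("knob",(285.5,160),(289,219)),("cheeseTopNear+y",(322,196),(331,200)),("cheeseTopFar+y",(325,181),(316,196))):
    p,e=tri(a,b); print(nm,p.round(4),"err",e.round(4),B(p).round(4))
print("foot z~.12",B(onz("top",305.5,168.5,.115)),"arm",B(onz("top",296,160,.12)),B(onz("top",299,150,.098)),"knob",B(onz("top",285.5,160,.078)))
np.savez("b.npz",o=o,yaw=yaw)
```

```text
face x= [0.18056042 0.57920704] std 0.00018008926221820727
yaw -0.1786357154463841
near edge yaw -0.16481542662350904 0.33595504050714653
L -0.1775770253062616 ey 0.25575835882917114 0.0008897937562839303
R -0.17315439147506198 ey -0.08635083225930987 0.004670854872163809
face ex 0.5699801176738248 origin [ 4.77552107e-01 -1.53560104e-04] near edge ex -0.19516821384646105 -0.19981106173685598
cheese top [ 0.07697842 -0.03117501]
cheese top [ 0.0259751  -0.03108373]
cheese top [ 0.07044989 -0.16671186]
tabtip [0.6355 0.0336 0.1201] err 0.0052 [0.1494 0.0613]
knob [0.604  0.0771 0.0842] err 0.0064 [0.1108 0.0985]
cheeseTopNear+y [ 0.5021 -0.0355  0.0589] err 0.0023 [ 0.0304 -0.0304]
cheeseTopFar+y [ 0.5468 -0.0444  0.0615] err 0.0012 [ 0.0761 -0.0312]
foot z~.12 [0.09180771 0.03210397] arm [0.11088471 0.06435142] [0.14889882 0.06331784] knob [0.11559465 0.09971365]
```

play_rows:
  series:
    - {"translation": [-0.0414,-0.0246,0],"spin": 0}
    - {"translation": [-0.0414,-0.0246,0],"spin": 0}
    - {"translation": [-0.0414,-0.0246,0],"spin": 0}
    - {"translation": [-0.0414,-0.0246,0],"spin": 0}
    - {"translation": [-0.0414,-0.0246,0],"spin": 0}
  jaw: -1
  force: 20

```text
time: 0.6
tool_pos: [0.414, 0.4183, 0.2307]
tcp_rot: [-0.652, -3.073, 0.001]
wrist_force: [1.4, 1.3, -0.3]
width: 0.144
```

play_rows:
  series:
    - {"translation": [-0.0414,-0.0246,0],"spin": 0}
    - {"translation": [-0.0414,-0.0246,0],"spin": 0}
    - {"translation": [-0.0414,-0.0246,0],"spin": 0}
    - {"translation": [-0.0414,-0.0246,0],"spin": 0}
    - {"translation": [-0.0414,-0.0246,0],"spin": 0}

```text
time: 1.1
tool_pos: [0.5532, 0.2217, 0.2308]
tcp_rot: [-0.653, -3.072, 0.0]
wrist_force: [0.8, -0.0, 0.9]
width: -0.002
```

play_rows:
  series:
    - {"translation": [-0.0414,-0.0246,0],"spin": 0}
    - {"translation": [-0.0414,-0.0246,0],"spin": 0}
    - {"translation": [-0.0414,-0.0246,0],"spin": 0}
    - {"translation": [-0.0414,-0.0246,0],"spin": 0}
    - {"translation": [-0.0414,-0.0246,0],"spin": 0}

```text
time: 1.6
tool_pos: [0.6923, 0.0252, 0.2306]
tcp_rot: [-0.653, -3.072, 0.0]
wrist_force: [-0.7, 0.7, 0.1]
width: 0.0
```

play_rows:
  series:
    - {"translation": [0,0,0],"spin": -0.92}
    - {"translation": [0,0,0],"spin": -0.92}
    - {"translation": [0,0,0],"spin": -0.91}
    - {"translation": [0,0,0],"spin": 0}
    - {"translation": [0,0,0],"spin": 0}

```text
time: 2.1
tool_pos: [0.6915, 0.027, 0.2307]
tcp_rot: [-0.283, -3.128, 0.0]
wrist_force: [0.2, -0.0, -0.2]
width: 0.002
```

```bash
cat >> h.py <<'E'
from scipy.spatial.transform import Rotation as Ro
b=np.load("b.npz") if __import__("os").path.exists("b.npz") else None
def st():
    s=bot.read_state(); o=b["o"]; y=float(b["yaw"]); R=Ro.from_rotvec(s["tcp_rot"]).as_matrix()
    ex=np.array([np.cos(y),np.sin(y)]); ey=np.array([-ex[1],ex[0]]); d=s["tool_pos"][:2]-o; f=s["wrist_force"]
    print("t",round(s["time"],2),"board mm",(1e3*np.array([d@ex,d@ey,s["tool_pos"][2]])).round(1),"yawerr",round(np.arctan2(-R[0,1],R[1,1])-y,4),"F",np.round([f[:2]@ex,f[:2]@ey,f[2]],2),"w",round(s["width"],2),"Rz",R[:,2].round(3))
E
python3 -c "
from h import *
st()
t=bot.read_camera('top');s=bot.read_camera('side')
cv2.imwrite('pics/ts.png',np.hstack([cv2.resize(t[110:260,230:400],None,fx=2.3,fy=2.3),cv2.resize(s[130:280,230:400],None,fx=2.3,fy=2.3)]))
c=bot.read_state()['tool_pos'];print(proj('top',c),proj('side',c))"
```

```text
t 2.1 board mm [205.7  64.7 230.7] yawerr -0.002 F [ 0.18 -0.01 -0.24] w 0.0 Rz [-0.001 -0.    -1.   ]
[300.88789831 116.62157941] [252.65486723 156.91439892]
```

View pics/ts.png

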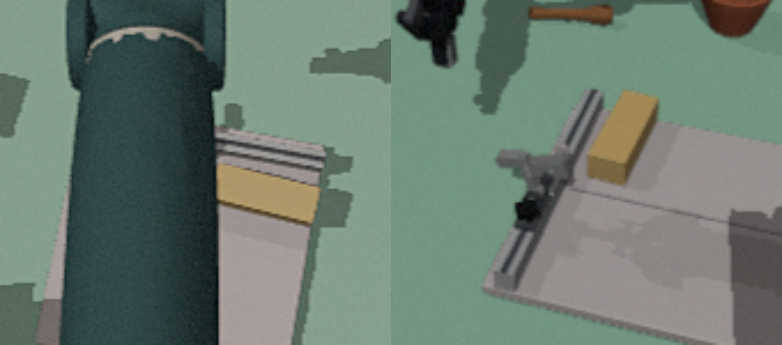

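The projected TCP at side (253,157) matches the fingertip in the picture. Next I lower the fingers behind the tab and push the stop forward.

play_rows:
  series:
    - {"translation": [0,0,0.0462],"spin": 0}
    - {"translation": [0,0,0.0462],"spin": 0}
    - {"translation": [0,0,0.0462],"spin": 0}
    - {"translation": [0,0,0],"spin": 0}
    - {"translation": [0,0,0],"spin": 0}

```text
time: 2.7
tool_pos: [0.691, 0.0272, 0.0921]
tcp_rot: [-0.281, -3.126, 0.0]
wrist_force: [-0.2, -0.4, 0.2]
width: 0.003
```

play_rows:
  series:
    - {"translation": [0.006,0,0],"spin": 0}
    - {"translation": [0.006,0,0],"spin": 0}
    - {"translation": [0.006,0,0],"spin": 0}
    - {"translation": [0.006,0,0],"spin": 0}
    - {"translation": [0.006,0,0],"spin": 0}

```text
time: 3.2
tool_pos: [0.662, 0.0325, 0.0937]
tcp_rot: [0.28, 3.128, 0.0]
wrist_force: [0.8, 0.8, -0.4]
width: 0.002
```

play_rows:
  series:
    - {"translation": [0.006,0,-0.001],"spin": 0}
    - {"translation": [0.006,0,-0.001],"spin": 0}
    - {"translation": [0.006,0,-0.001],"spin": 0}
    - {"translation": [0.006,0,-0.001],"spin": 0}
    - {"translation": [0.006,0,-0.001],"spin": 0}

```text
time: 3.7
tool_pos: [0.6342, 0.0376, 0.0994]
tcp_rot: [0.28, 3.125, 0.0]
wrist_force: [3.1, -1.2, 1.1]
width: 0.002
```

```bash
python3 -c "
from h import *
st()
s=bot.read_camera('side')
crop('side',s,230,150,370,250,5.5,'pics/s2.png')"
```

```text
t 3.7 board mm [147.4  65.   99.4] yawerr -0.0003 F [ 3.22 -0.6   1.07] w 0.0 Rz [ 0.004 -0.    -1.   ]
```

View pics/s2.png

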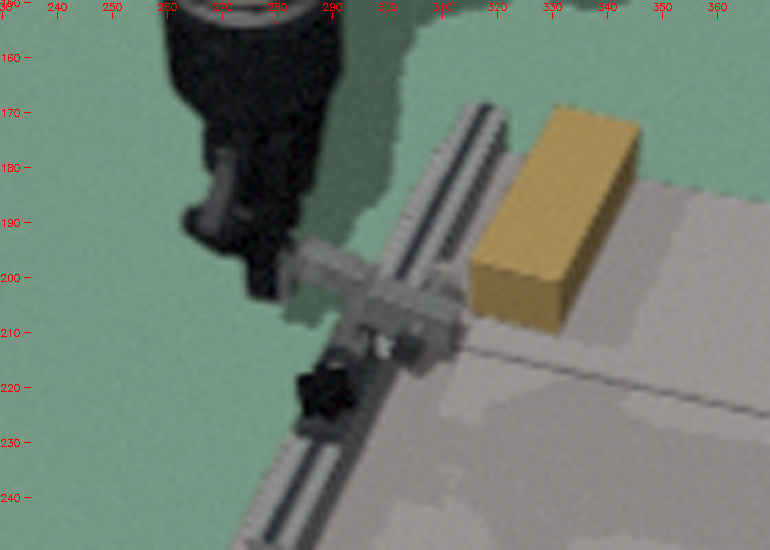

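The finger at (283,198) is pushing the tab. The arm is turning, with the screw head at (303,213) and the foot at (311,202). I'll carry on.

play_rows:
  series:
    - {"translation": [0.005,0,-0.001],"spin": 0}
    - {"translation": [0.005,0,-0.001],"spin": 0}
    - {"translation": [0.005,0,-0.001],"spin": 0}
    - {"translation": [0.005,0,-0.001],"spin": 0}
    - {"translation": [0.005,0,-0.001],"spin": 0}

```text
time: 4.25
tool_pos: [0.6069, 0.0422, 0.102]
tcp_rot: [-0.28, -3.127, 0.0]
wrist_force: [0.3, 0.2, -0.9]
width: -0.007
```

play_rows:
  series:
    - {"translation": [0.005,0,-0.001],"spin": 0}
    - {"translation": [0.005,0,-0.001],"spin": 0}
    - {"translation": [0.005,0,-0.001],"spin": 0}
    - {"translation": [0.005,0,0],"spin": 0}
    - {"translation": [0,0,0],"spin": 0}

```text
time: 4.75
tool_pos: [0.5875, 0.0459, 0.1057]
tcp_rot: [-0.28, -3.128, -0.0]
wrist_force: [-0.2, -0.1, -0.8]
width: -0.002
```

```bash
python3 -c "
from h import *
st()
s=bot.read_camera('side')
crop('side',s,250,170,350,240,6,'pics/s3.png')"
```

```text
t 4.75 board mm [100.   64.8 105.7] yawerr -0.0001 F [-0.16 -0.15 -0.78] w -0.0 Rz [-0.001  0.    -1.   ]
```

View pics/s3.png

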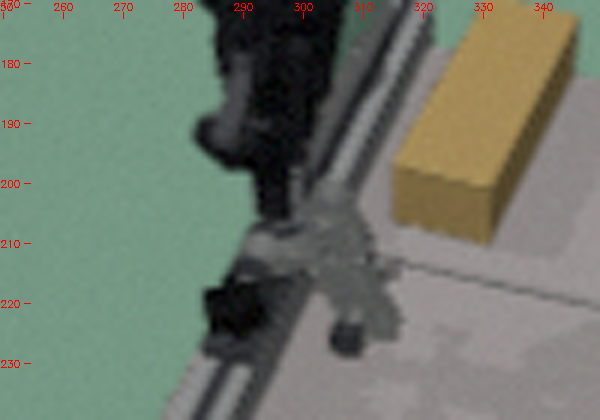

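The arm is nearly down, with the screw head at (308,226). Next I press the tab from above.

play_rows:
  series:
    - {"translation": [0,0,-0.04],"spin": 0}
    - {"translation": [0.018,0,0],"spin": 0}
    - {"translation": [0.018,0,0],"spin": 0}
    - {"translation": [0,0,0.01],"spin": 0}
    - {"translation": [0,0,0.005],"spin": 0}

```text
time: 5.3
tool_pos: [0.5526, 0.0521, 0.1297]
tcp_rot: [-0.28, -3.128, 0.0]
wrist_force: [0.2, 0.3, 0.5]
width: 0.002
```

play_rows:
  series:
    - {"translation": [0,0,0.004],"spin": 0}
    - {"translation": [0,0,0.004],"spin": 0}
    - {"translation": [0,0,0.004],"spin": 0}
    - {"translation": [0,0,0.004],"spin": 0}
    - {"translation": [0,0,0.004],"spin": 0}

```text
time: 5.8
tool_pos: [0.5469, 0.0531, 0.1111]
tcp_rot: [-0.28, -3.114, -0.001]
wrist_force: [-27.6, 5.3, 25.9]
width: 0.005
```

play_rows:
  series:
    - {"translation": [0,0,0.002],"spin": 0}
    - {"translation": [0,0,0.001],"spin": 0}
    - {"translation": [0,0,0.001],"spin": 0}
    - {"translation": [0,0,0],"spin": 0}
    - {"translation": [0,0,0],"spin": 0}

```text
time: 6.3
tool_pos: [0.5417, 0.054, 0.1046]
tcp_rot: [-0.279, -3.104, -0.001]
wrist_force: [-28.6, 6.5, 20.9]
width: 0.001
```

play_rows:
  series:
    - {"translation": [0,0,-0.004],"spin": 0}
    - {"translation": [0,0,-0.01],"spin": 0}
    - {"translation": [0,0,-0.02],"spin": 0}
    - {"translation": [0,0,-0.02],"spin": 0}
    - {"translation": [0,0,0],"spin": 0}

```text
time: 6.8
tool_pos: [0.5562, 0.0521, 0.164]
tcp_rot: [0.28, 3.122, 0.001]
wrist_force: [0.7, -0.2, 0.6]
width: 0.002
```

```bash
python3 -c "
from h import *
st()
s=bot.read_camera('side')
crop('side',s,260,170,350,240,7,'pics/s4.png')"
```

```text
t 6.8 board mm [ 68.1  65.4 164. ] yawerr -0.0002 F [ 0.73 -0.12  0.63] w 0.0 Rz [ 0.007  0.    -1.   ]
```

View pics/s4.png

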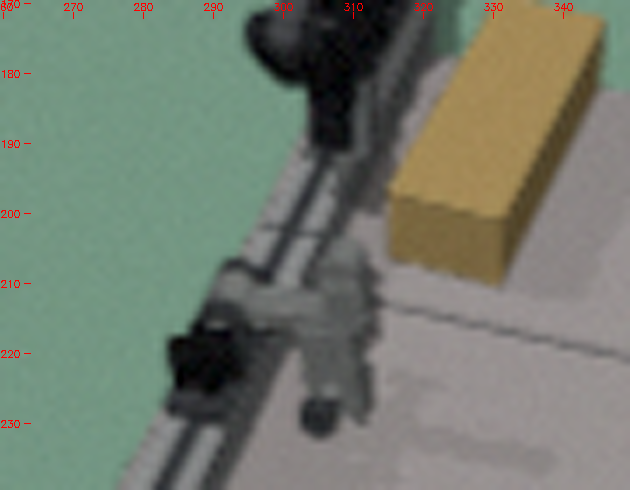

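```bash
cat >> h.py <<'E'
def W(x,y,z):
    yw=float(b["yaw"]); c,s=np.cos(yw),np.sin(yw); return np.array([b["o"][0]+c*x-s*y,b["o"][1]+s*x+c*y,z])
def armpt(px,pz,th,dy=0,y0=.065):
    return W(.112+px*np.cos(th)+pz*np.sin(th),y0+dy,.072-px*np.sin(th)+pz*np.cos(th))
E
python3 -c "
from h import *
for th in (0,.1,.2,.4):
    print(th,[proj('side',armpt(px,pz,th,dy)).round(1).tolist() for px,pz,dy in((-.056,.033,.007),(-.04,.033,.007),(-.048,-.048,.007),(-.026,-.048,.007),(-.037,-.032,.044))])
print(proj('side',bot.read_state()['tool_pos']))
"
```

```text
0 [[311.6, 210.3], [305.5, 209.0], [308.7, 231.7], [300.8, 229.9], [300.2, 236.5]]
0.1 [[310.2, 208.4], [304.2, 207.6], [310.3, 230.8], [302.5, 229.6], [301.2, 235.8]]
0.2 [[308.7, 206.6], [302.7, 206.3], [311.7, 229.7], [304.0, 229.1], [302.2, 234.9]]
0.4 [[305.0, 203.2], [299.4, 203.9], [314.1, 227.1], [306.7, 227.7], [303.6, 232.8]]
[308.19668048 190.3940356 ]
```

The leg's edge and the tab's edge line up within about 1 px, so the arm is about 0.1 rad short of down. My vertical press stuck by friction, because the tab moves towards -x as it drops. I'll press again along the tab's arc.

play_rows:
  series:
    - {"translation": [0.004,0,0.02],"spin": 0}
    - {"translation": [0,0,0.02],"spin": 0}
    - {"translation": [0,0,0.006],"spin": 0}
    - {"translation": [0,0,0],"spin": 0}
    - {"translation": [0,0,0],"spin": 0}

```text
time: 7.35
tool_pos: [0.5494, 0.0527, 0.1146]
tcp_rot: [0.281, 3.129, -0.0]
wrist_force: [0.3, -0.7, 0.4]
width: 0.002
```

```bash
python3 -c "
from h import *
st()"
```

```text
t 7.35 board mm [ 61.3  64.8 114.6] yawerr -0.0003 F [ 0.47 -0.62  0.37] w 0.0 Rz [ 0. -0. -1.]
```

play_rows:
  series:
    - {"translation": [0,0,0.002],"spin": 0}
    - {"translation": [0.0007,0,0.001],"spin": 0}
    - {"translation": [0.0007,0,0.001],"spin": 0}
    - {"translation": [0.0007,0,0.001],"spin": 0}
    - {"translation": [0,0,0],"spin": 0}

```text
time: 7.85
tool_pos: [0.547, 0.0532, 0.1098]
tcp_rot: [0.28, 3.129, 0.0]
wrist_force: [-0.2, 0.3, 0.0]
width: -0.001
```

play_rows:
  series:
    - {"translation": [0.0007,0,0.001],"spin": 0}
    - {"translation": [0.0007,0,0.001],"spin": 0}
    - {"translation": [0.0007,0,0.001],"spin": 0}
    - {"translation": [0,0,0],"spin": 0}

```text
time: 8.25
tool_pos: [0.5446, 0.0536, 0.1064]
tcp_rot: [-0.28, -3.128, -0.0]
wrist_force: [-0.0, -0.2, 1.1]
width: -0.002
```

play_rows:
  series:
    - {"translation": [0.0003,0,0.0005],"spin": 0}
    - {"translation": [0.0003,0,0.0005],"spin": 0}
    - {"translation": [0,0,0],"spin": 0}

```text
time: 8.55
tool_pos: [0.5442, 0.0537, 0.1056]
tcp_rot: [-0.28, -3.129, 0.0]
wrist_force: [-0.8, -0.5, 1.0]
width: 0.0
```

play_rows:
  series:
    - {"translation": [0.0003,0,0.0005],"spin": 0}
    - {"translation": [0.0003,0,0.0005],"spin": 0}
    - {"translation": [0,0,0],"spin": 0}

```text
time: 8.85
tool_pos: [0.5436, 0.0538, 0.1046]
tcp_rot: [-0.28, -3.129, 0.0]
wrist_force: [-1.2, 1.2, 1.3]
width: 0.001
```

play_rows:
  series:
    - {"translation": [0,0,0.0005],"spin": 0}
    - {"translation": [0,0,0.0005],"spin": 0}
    - {"translation": [0,0,0],"spin": 0}

```text
time: 9.15
tool_pos: [0.5437, 0.0538, 0.1043]
tcp_rot: [-0.281, -3.129, -0.0]
wrist_force: [-4.1, 0.8, 4.7]
width: 0.001
```

play_rows:
  series:
    - {"translation": [0,0,0.0005],"spin": 0}
    - {"translation": [0,0,0.0005],"spin": 0}
    - {"translation": [0,0,0],"spin": 0}

```text
time: 9.45
tool_pos: [0.5437, 0.0539, 0.104]
tcp_rot: [-0.28, -3.129, -0.0]
wrist_force: [-4.8, 0.7, 10.3]
width: 0.001
```

play_rows:
  series:
    - {"translation": [0.0005,0,0.0005],"spin": 0}
    - {"translation": [0.0005,0,0.0005],"spin": 0}
    - {"translation": [0,0,0],"spin": 0}

```text
time: 9.75
tool_pos: [0.5436, 0.0539, 0.1038]
tcp_rot: [0.28, 3.127, 0.0]
wrist_force: [-5.9, 0.2, 12.3]
width: 0.001
```

Firm end stop: the tip hardly moves while the force rises to 12 N at z ≈ 0.104. The stop is down. Now to the cheese.

play_rows:
  series:
    - {"translation": [0,0,-0.01],"spin": 0}
    - {"translation": [0,0,-0.025],"spin": 0}
    - {"translation": [0,0,-0.025],"spin": 0}
    - {"translation": [0.0168,-0.0412,0],"spin": 0}
    - {"translation": [0.0168,-0.0412,0],"spin": 0}

```text
time: 10.25
tool_pos: [0.4964, -0.0216, 0.1634]
tcp_rot: [0.276, 3.125, -0.001]
wrist_force: [-0.3, -0.5, -0.3]
width: -0.006
```

play_rows:
  series:
    - {"translation": [0.0168,-0.0412,0],"spin": 0}
    - {"translation": [0.0168,-0.0412,0],"spin": 0}
    - {"translation": [0,0,0.04],"spin": 0}
    - {"translation": [0,0,0.04],"spin": 0}
    - {"translation": [0,0,0],"spin": 0}

```text
time: 10.75
tool_pos: [0.4424, -0.0956, 0.077]
tcp_rot: [-0.282, -3.119, -0.003]
wrist_force: [-1.2, 0.0, -0.6]
width: 0.001
```

```bash
python3 -c "
from h import *
st()
s=bot.read_camera('side');t=bot.read_camera('top')
cv2.imwrite('pics/ts5.png',np.hstack([cv2.resize(t[130:230,250:390],None,fx=2.8,fy=2.8,interpolation=2),cv2.resize(s[160:260,250:390],None,fx=2.8,fy=2.8,interpolation=2)]))"
```

```text
t 10.75 board mm [ -17.6 -100.2   77. ] yawerr -0.0015 F [-1.16 -0.16 -0.59] w 0.0 Rz [-0.01   0.003 -1.   ]
```

View pics/ts5.png

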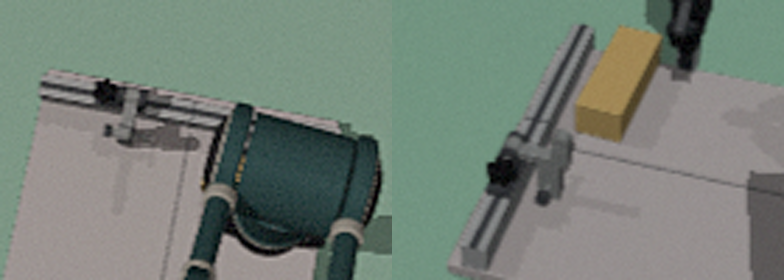

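The stop hangs down in both views and the finger is on the near side of the cheese. Next I push the cheese to the fence.

play_rows:
  series:
    - {"translation": [0,0,0.021],"spin": 0}
    - {"translation": [0,0,0.021],"spin": 0}
    - {"translation": [-0.005,0,0],"spin": 0}
    - {"translation": [-0.005,0,0],"spin": 0}
    - {"translation": [-0.004,0,0],"spin": 0}

```text
time: 11.35
tool_pos: [0.464, -0.0993, 0.042]
tcp_rot: [0.279, 3.125, -0.001]
wrist_force: [0.3, 0.9, 0.0]
width: -0.001
```

play_rows:
  series:
    - {"translation": [-0.004,0,0],"spin": 0}
    - {"translation": [-0.004,0,0],"spin": 0}
    - {"translation": [-0.004,0,0],"spin": 0}
    - {"translation": [-0.004,0,0],"spin": 0}
    - {"translation": [0,0,0],"spin": 0}

```text
time: 11.85
tool_pos: [0.477, -0.1017, 0.0396]
tcp_rot: [-0.28, -3.128, -0.0]
wrist_force: [-0.2, -0.2, 0.6]
width: -0.001
```

play_rows:
  series:
    - {"translation": [-0.004,0,0],"spin": 0}
    - {"translation": [-0.004,0,0],"spin": 0}
    - {"translation": [-0.004,0,0],"spin": 0}
    - {"translation": [-0.004,0,0],"spin": 0}
    - {"translation": [0,0,0],"spin": 0}

```text
time: 12.35
tool_pos: [0.4937, -0.1047, 0.0398]
tcp_rot: [0.28, 3.128, -0.0]
wrist_force: [-0.7, 0.4, -0.1]
width: 0.0
```

```bash
python3 -c "
from h import *
st()"
```

```text
t 12.35 board mm [  34.4 -100.    39.8] yawerr -0.0002 F [-0.75  0.22 -0.11] w 0.0 Rz [ 0.001 -0.    -1.   ]
```

play_rows:
  series:
    - {"translation": [-0.002,0,0],"spin": 0}
    - {"translation": [-0.002,0,0],"spin": 0}
    - {"translation": [0,0,0],"spin": 0}

```text
time: 12.65
tool_pos: [0.4968, -0.1052, 0.0397]
tcp_rot: [0.28, 3.129, -0.0]
wrist_force: [-1.3, 0.6, 0.4]
width: 0.001
```

play_rows:
  series:
    - {"translation": [-0.001,0,0],"spin": 0}
    - {"translation": [-0.001,0,0],"spin": 0}
    - {"translation": [0,0,0],"spin": 0}

```text
time: 12.95
tool_pos: [0.4982, -0.1056, 0.0397]
tcp_rot: [-0.28, -3.128, 0.0]
wrist_force: [-3.2, -0.6, 1.9]
width: -0.003
```

```bash
python3 -c "
from h import *
st()"
```

```text
t 12.95 board mm [  39.1 -100.1   39.7] yawerr -0.0001 F [-3.03 -1.11  1.93] w -0.0 Rz [-0.001 -0.    -1.   ]
```

play_rows:
  series:
    - {"translation": [-0.001,0,0],"spin": 0}
    - {"translation": [-0.001,0,0],"spin": 0}
    - {"translation": [0,0,0],"spin": 0}

```text
time: 13.25
tool_pos: [0.4991, -0.1058, 0.0394]
tcp_rot: [-0.28, -3.126, -0.0]
wrist_force: [-6.0, -0.5, 5.7]
width: -0.003
```

```bash
python3 -c "
from h import *
st()
for n in('top','side'):
    i=bot.read_camera(n); cv2.imwrite(f'pics/{n}6.png',i)
crop('side',cv2.imread('pics/side6.png'),290,155,370,215,8,'pics/s6.png')
"
```

```text
t 13.25 board mm [  40.  -100.2   39.4] yawerr -0.0 F [-5.85 -1.59  5.68] w -0.0 Rz [-0.003  0.    -1.   ]
```

View pics/s6.png

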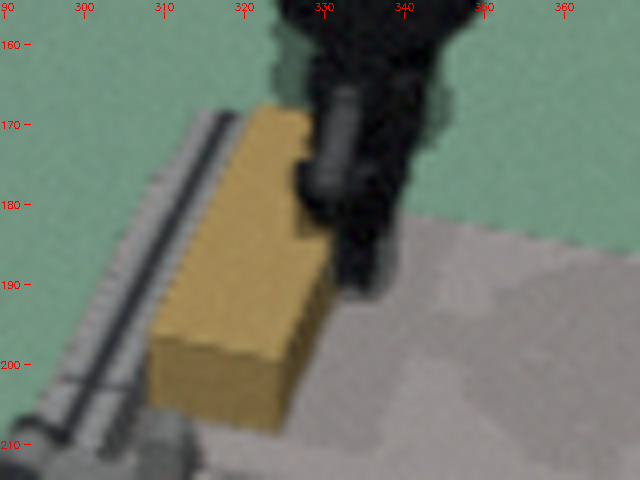

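The cheese is snug: its long edge lies along the fence face, with its +y end at (309–325,198). One thing to check is where the finger's knuckle (326,178) sits before I approach the -y end.

```bash
python3 -c "
from h import *
y=float(b['yaw']);ex=np.array([np.cos(y),np.sin(y)]);ey=np.array([-ex[1],ex[0]])
for q in((326.5,178),(328,183),(331,183),(334,190)):
    o,d=ray('side',*q); s=(.04-(o[:2]-b['o'])@ex)/(d[:2]@ex); p=o+s*d; print(q,'y',(p[:2]-b['o'])@ey,'z',p[2])
for n in('top','side'):
    i=cv2.imread(f'pics/{n}6.png'); c=cheese(n,i); print(n,cv2.approxPolyDP(c,2,True)[:,0].tolist())
def B(p): return np.array([(p[:2]-b['o'])@ex,(p[:2]-b['o'])@ey]).round(4)
for q in((308.5,196),(324.5,199),(321,167.5)): print(q,B(onz('side',*q,.06)))
"
```

```text
(326.5, 178) y -0.0042868250526772985 z 0.15473881093394382
(328, 183) y -0.02212195432052333 z 0.12433766803695856
(331, 183) y -0.05604349176049932 z 0.09797467579448904
(334, 190) y -0.09795186910927353 z 0.03874078102682277
top [[326, 175], [323, 191]]
side [[325, 168], [321, 169], [309, 194], [308, 205], [320, 208], [325, 206], [331, 192], [331, 184], [326, 179], [328, 169]]
(308.5, 196) [ 0.096  -0.0264]
(324.5, 199) [ 0.0496 -0.0279]
(321, 167.5) [ 0.1002 -0.1648]
```

play_rows:
  series:
    - {"translation": [0.012,0,0],"spin": 0}
    - {"translation": [0,0,-0.035],"spin": 0}
    - {"translation": [0,0,-0.035],"spin": 0}
    - {"translation": [-0.015,-0.035,0],"spin": 0}
    - {"translation": [-0.015,-0.035,0],"spin": 0}

```text
time: 13.85
tool_pos: [0.508, -0.1787, 0.1122]
tcp_rot: [0.276, 3.123, -0.002]
wrist_force: [0.8, -0.4, 0.0]
width: -0.001
```

play_rows:
  series:
    - {"translation": [-0.015,-0.037,0],"spin": 0}
    - {"translation": [0,0,0],"spin": 0}
    - {"translation": [0,0,0.035],"spin": 0}
    - {"translation": [0,0,0.037],"spin": 0}
    - {"translation": [0,0,0],"spin": 0}

```text
time: 14.35
tool_pos: [0.5093, -0.2144, 0.0326]
tcp_rot: [-0.28, -3.12, -0.006]
wrist_force: [-0.9, 0.7, -1.1]
width: -0.001
```

```bash
python3 -c "
from h import *
st()
for n in('top','side'):
    i=bot.read_camera(n); cv2.imwrite(f'pics/{n}7.png',i); c=cheese(n,i); print(n,cv2.approxPolyDP(c,2,True)[:,0].tolist())
t=cv2.imread('pics/top7.png');s=cv2.imread('pics/side7.png')
cv2.imwrite('pics/ts7.png',np.hstack([cv2.resize(t[145:215,280:380],None,fx=4,fy=4,interpolation=2),cv2.resize(s[155:225,280:380],None,fx=4,fy=4,interpolation=2)]))
"
```

```text
t 14.35 board mm [  69.3 -205.2   32.6] yawerr -0.0004 F [-1.    0.55 -1.08] w -0.0 Rz [-0.009  0.005 -1.   ]
top [[325, 175], [323, 191], [358, 198], [365, 195], [362, 190], [363, 183], [369, 182]]
side [[334, 169], [321, 169], [309, 194], [308, 205], [324, 208], [336, 179]]
```

View pics/ts7.png

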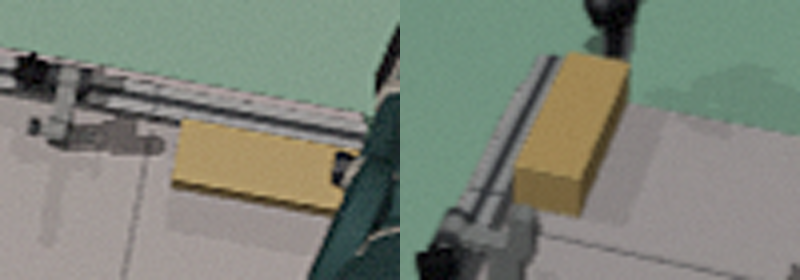

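The cheese lies flush. Its +y end is at about (325,175)–(323,191) in the top view, which is y ≈ −30 mm in the board frame. I'll start sliding it along the fence.

play_rows:
  series:
    - {"translation": [0,0.008,0],"spin": 0}
    - {"translation": [0,0.005,0],"spin": 0}
    - {"translation": [0,0.004,0],"spin": 0}
    - {"translation": [0,0.003,0],"spin": 0}
    - {"translation": [0,0,0],"spin": 0}

```text
time: 14.95
tool_pos: [0.5179, -0.1969, 0.0383]
tcp_rot: [0.279, 3.128, -0.0]
wrist_force: [-0.4, -0.7, 0.0]
width: -0.002
```

play_rows:
  series:
    - {"translation": [0,0.003,0],"spin": 0}
    - {"translation": [-0.0003,0.003,0],"spin": 0}
    - {"translation": [-0.0003,0.003,0],"spin": 0}
    - {"translation": [-0.0003,0.003,0],"spin": 0}
    - {"translation": [-0.0003,0.003,0],"spin": 0}

```text
time: 15.45
tool_pos: [0.5203, -0.1836, 0.0377]
tcp_rot: [-0.28, -3.127, 0.002]
wrist_force: [-5.4, -4.5, 3.6]
width: 0.002
```

```bash
python3 -c "
from h import *
st()"
```

```text
t 15.45 board mm [  74.7 -172.9   37.7] yawerr 0.0003 F [-4.47 -5.37  3.61] w 0.0 Rz [-0.002 -0.001 -1.   ]
```

play_rows:
  series:
    - {"translation": [0.0006,0.003,0],"spin": 0}
    - {"translation": [0,0.003,0],"spin": 0}
    - {"translation": [0,0.003,0],"spin": 0}
    - {"translation": [0,0.003,0],"spin": 0}
    - {"translation": [0,0.003,0],"spin": 0}

```text
time: 15.95
tool_pos: [0.5232, -0.1678, 0.0376]
tcp_rot: [-0.28, -3.129, 0.0]
wrist_force: [-3.5, -3.8, 1.8]
width: -0.003
```

```bash
python3 -c "
from h import *
st()
for n in('top','side'):
    i=bot.read_camera(n); c=cheese(n,i); print(n,cv2.approxPolyDP(c,2,True)[:,0].tolist())"
```

```text
t 15.95 board mm [  74.7 -156.9   37.6] yawerr -0.0 F [-2.78 -4.39  1.81] w -0.0 Rz [-0.001 -0.    -1.   ]
top [[317, 174], [316, 190], [344, 195], [347, 178]]
side [[333, 175], [319, 173], [306, 200], [305, 210], [311, 205], [314, 207], [314, 213], [322, 213], [334, 184]]
```

play_rows:
  series:
    - {"translation": [0.0003,0.003,0],"spin": 0}
    - {"translation": [0,0.003,0],"spin": 0}
    - {"translation": [0,0.003,0],"spin": 0}
    - {"translation": [0,0.003,0],"spin": 0}
    - {"translation": [0,0.003,0],"spin": 0}

```text
time: 16.55
tool_pos: [0.5261, -0.1527, 0.0377]
tcp_rot: [0.281, 3.129, 0.0]
wrist_force: [-1.5, -2.6, -0.3]
width: 0.002
```

```bash
python3 -c "
from h import *
st()
y=float(b['yaw']);ex=np.array([np.cos(y),np.sin(y)]);ey=np.array([-ex[1],ex[0]])
def B(p): return np.array([(p[:2]-b['o'])@ex,(p[:2]-b['o'])@ey]).round(4)
i=bot.read_camera('top');cv2.imwrite('pics/top8.png',i)
for q in cv2.approxPolyDP(cheese('top',i),2,True)[:,0].tolist(): print(q,B(onz('top',*q,.06)))
c=cv2.resize(i[155:195,285:345],None,fx=10,fy=10,interpolation=cv2.INTER_CUBIC)
s=bot.read_camera('side');c2=cv2.resize(s[180:240,285:325],None,fx=4.9,fy=6.66)[:400]
cv2.imwrite('pics/t8.png',np.hstack([c,c2[:400]]))"
```

```text
t 16.55 board mm [  74.8 -141.5   37.7] yawerr -0.0002 F [-0.97 -2.85 -0.34] w 0.0 Rz [ 0.  0. -1.]
[312, 173] [0.0945 0.0129]
[311, 189] [0.0443 0.0067]
[339, 194] [ 0.0448 -0.0807]
[341, 177] [ 0.0985 -0.0776]
```

View pics/t8.png

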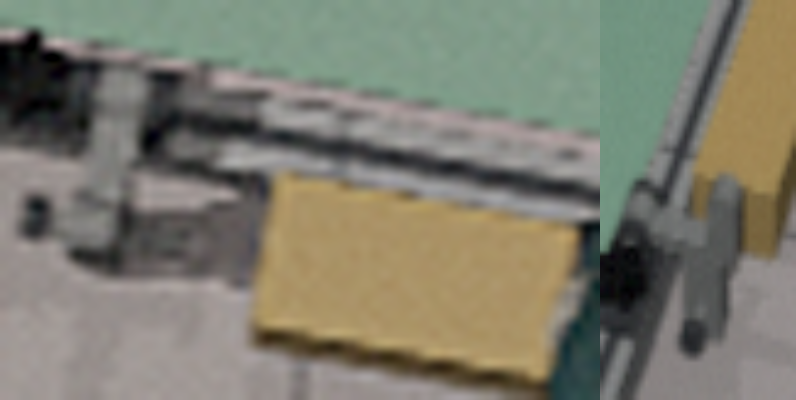

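This was my last picture: the cheese end is at (312,173), y ≈ 12 mm, and the foot is hidden in shadow in front of the leg. From here I go by feel.

play_rows:
  series:
    - {"translation": [0,0.002,0],"spin": 0}
    - {"translation": [0,0.002,0],"spin": 0}
    - {"translation": [0,0.002,0],"spin": 0}
    - {"translation": [0,0.001,0],"spin": 0}
    - {"translation": [0,0.001,0],"spin": 0}

```text
time: 17.15
tool_pos: [0.5272, -0.1452, 0.0377]
tcp_rot: [0.281, 3.129, -0.0]
wrist_force: [-0.2, -1.2, 0.2]
width: 0.001
```

```bash
python3 -c "
from h import *
st()"
```

```text
t 17.15 board mm [  74.6 -133.9   37.7] yawerr -0.0002 F [ 0.06 -1.18  0.21] w 0.0 Rz [ 0. -0. -1.]
```

play_rows:
  series:
    - {"translation": [0,0.0006,0],"spin": 0}
    - {"translation": [0,0.0006,0],"spin": 0}
    - {"translation": [0,0.0006,0],"spin": 0}

```text
time: 17.45
tool_pos: [0.5275, -0.1435, 0.0377]
tcp_rot: [0.28, 3.129, -0.0]
wrist_force: [-1.2, -2.0, -0.7]
width: 0.005
```

play_rows:
  series:
    - {"translation": [0,0.0006,0],"spin": 0}
    - {"translation": [0,0.0006,0],"spin": 0}
    - {"translation": [0,0.0006,0],"spin": 0}

```text
time: 17.75
tool_pos: [0.5278, -0.1417, 0.0377]
tcp_rot: [-0.281, -3.129, 0.0]
wrist_force: [0.4, -2.5, -0.8]
width: 0.001
```

play_rows:
  series:
    - {"translation": [0,0.0006,0],"spin": 0}
    - {"translation": [0,0.0006,0],"spin": 0}
    - {"translation": [0,0.0006,0],"spin": 0}

```text
time: 18.05
tool_pos: [0.5282, -0.1399, 0.0377]
tcp_rot: [0.28, 3.129, 0.0]
wrist_force: [-0.2, -2.1, 0.1]
width: 0.001
```

play_rows:
  series:
    - {"translation": [0,0.0006,0],"spin": 0}
    - {"translation": [0,0.0006,0],"spin": 0}
    - {"translation": [0,0.0006,0],"spin": 0}

```text
time: 18.35
tool_pos: [0.5285, -0.1381, 0.0377]
tcp_rot: [-0.28, -3.129, -0.0]
wrist_force: [0.3, -1.5, -0.9]
width: 0.0
```

play_rows:
  series:
    - {"translation": [0,0.0006,0],"spin": 0}
    - {"translation": [0,0.0006,0],"spin": 0}
    - {"translation": [0,0.0006,0],"spin": 0}

```text
time: 18.65
tool_pos: [0.5288, -0.1363, 0.0377]
tcp_rot: [-0.281, -3.129, -0.0]
wrist_force: [-0.0, -2.1, -0.3]
width: 0.001
```

play_rows:
  series:
    - {"translation": [0,0.0006,0],"spin": 0}
    - {"translation": [0,0.0006,0],"spin": 0}
    - {"translation": [0,0.0006,0],"spin": 0}

```text
time: 18.95
tool_pos: [0.5291, -0.1353, 0.0377]
tcp_rot: [0.28, 3.129, -0.002]
wrist_force: [-1.1, -6.7, -1.6]
width: 0.002
```

Contact felt: −6.7 N against about −2 N while sliding, so about 4.5 N is on the foot, under the 9 N slip limit. I'll hold and check.

play_rows:
  series:
    - {"translation": [0,0,0],"spin": 0}
    - {"translation": [0,0,0],"spin": 0}

```text
time: 19.15
tool_pos: [0.5291, -0.1353, 0.0377]
tcp_rot: [0.28, 3.129, -0.002]
wrist_force: [-1.9, -4.3, -0.4]
width: -0.0
```

```bash
cat >> h.py <<'E'
def Bf(p):
    y=float(b['yaw']);ex=np.array([np.cos(y),np.sin(y)]);ey=np.array([-ex[1],ex[0]]); return np.array([(p[:2]-b['o'])@ex,(p[:2]-b['o'])@ey]).round(4)
def chk(tag):
    "cheese far top edge by sub-pixel saturation edge in both views, per mid-edge columns"
    for n in("top","side"):
        i=bot.read_camera(n); cv2.imwrite(f"pics/{n}{tag}.png",i); sat=cv2.cvtColor(i,cv2.COLOR_BGR2HSV)[:,:,1].astype(float); Q=[]
        c=cheese(n,i); x,y,w,h=cv2.boundingRect(c); print(n,(x,y,w,h),cv2.approxPolyDP(c,2,True)[:,0].tolist())
        rng=range(x+4,x+w-4) if n=="top" else range(y+6,y+h-16)
        for k in rng:
            if n=="top":
                v=min(c[c[:,0]==k][:,1]); p=sat[v-4:v+4,k]; j=np.where(p>100)[0]
                if not len(j) or j[0]==0: continue
                e=v-4+j[0]-(p[j[0]]-100)/(p[j[0]]-p[j[0]-1]); Q.append(Bf(onz(n,k,e,.06)))
            else:
                u=min(c[c[:,1]==k][:,0]); p=sat[k,u-4:u+4]; j=np.where(p>100)[0]
                if not len(j) or j[0]==0: continue
                e=u-4+j[0]-(p[j[0]]-100)/(p[j[0]]-p[j[0]-1]); Q.append(Bf(onz(n,e,k,.06)))
        Q=np.array(Q); f=np.polyfit(Q[:,1],Q[:,0],1); print(" far edge slope %.4f x@mid %.4f n=%d y %.3f..%.3f resid %.4f"%(f[0],np.median(Q[:,0]),len(Q),Q[:,1].min(),Q[:,1].max(),np.std(Q[:,0]-np.polyval(f,Q[:,1]))))
E
python3 -c "
from h import *
st(); chk(9)"
```

```text
t 19.15 board mm [  74.7 -123.9   37.7] yawerr 0.0002 F [-1.14 -4.6  -0.44] w -0.0 Rz [-0.    -0.001 -1.   ]
top (304, 171, 33, 23) [[306, 172], [305, 188], [331, 193], [336, 176]]
 far edge slope 0.0050 x@mid 0.0967 n=25 y -0.050..0.026 resid 0.0009
side (302, 179, 30, 44) [[316, 180], [302, 208], [304, 212], [309, 205], [314, 208], [314, 217], [311, 221], [318, 222], [331, 192], [331, 182]]
 far edge slope 0.0018 x@mid 0.0961 n=22 y -0.077..0.017 resid 0.0003
```

Run:
```python
import h
from h import *
class F:
    get_calibration=staticmethod(bot.get_calibration)
    read_camera=staticmethod(lambda n:cv2.imread(f"pics/{n}7.png"))
h.bot=F; chk("ref")
```

```text
top (323, 175, 47, 24) [[325, 175], [323, 191], [358, 198], [365, 195], [362, 190], [363, 183], [369, 182]]
 far edge slope -0.0013 x@mid 0.0969 n=39 y -0.153..-0.034 resid 0.0008
side (308, 168, 29, 41) [[334, 169], [321, 169], [309, 194], [308, 205], [324, 208], [336, 179]]
 far edge slope -0.0074 x@mid 0.0963 n=19 y -0.132..-0.045 resid 0.0003
```

Snug in x matches the reference taken right after snugging (within 0.2 mm). The slope suggests the −y end may have come off by up to about 0.6 mm. I'll re-snug lightly from the near side, then re-press the end.

play_rows:
  series:
    - {"translation": [0,-0.004,0],"spin": 0}
    - {"translation": [0,-0.008,0],"spin": 0}
    - {"translation": [0,0,-0.04],"spin": 0}
    - {"translation": [0,0,-0.04],"spin": 0}
    - {"translation": [0.02,0.02,0],"spin": 0}

```text
time: 19.75
tool_pos: [0.5176, -0.1264, 0.1248]
tcp_rot: [0.283, 3.114, -0.004]
wrist_force: [1.3, 0.1, 0.8]
width: -0.003
```

play_rows:
  series:
    - {"translation": [0.02,0.02,0],"spin": 0}
    - {"translation": [0.02,0.02,0],"spin": 0}
    - {"translation": [0,0,0],"spin": 0}
    - {"translation": [0,0,0.04],"spin": 0}
    - {"translation": [0,0,0.04],"spin": 0}

```text
time: 20.25
tool_pos: [0.4815, -0.0775, 0.0389]
tcp_rot: [0.279, 3.123, -0.001]
wrist_force: [-0.2, 0.1, -0.7]
width: 0.002
```

play_rows:
  series:
    - {"translation": [0,0,0],"spin": 0}
    - {"translation": [-0.008,0,0],"spin": 0}
    - {"translation": [-0.008,0,0],"spin": 0}
    - {"translation": [-0.003,0,0],"spin": 0}
    - {"translation": [0,0,0],"spin": 0}

```text
time: 20.75
tool_pos: [0.4999, -0.0808, 0.0397]
tcp_rot: [0.28, 3.125, -0.001]
wrist_force: [-0.8, 0.4, -0.4]
width: 0.001
```

```bash
python3 -c "
from h import *
st()"
```

```text
t 20.75 board mm [ 36.4 -75.4  39.7] yawerr -0.0003 F [-0.87  0.21 -0.42] w 0.0 Rz [ 0.004 -0.001 -1.   ]
```

play_rows:
  series:
    - {"translation": [-0.001,0,0],"spin": 0}
    - {"translation": [-0.001,0,0],"spin": 0}
    - {"translation": [-0.0007,0,0],"spin": 0}
    - {"translation": [0,0,0],"spin": 0}

```text
time: 21.15
tool_pos: [0.4999, -0.0806, 0.0377]
tcp_rot: [-0.28, -3.129, 0.0]
wrist_force: [0.1, 0.7, -0.0]
width: 0.003
```

```bash
python3 -c "
from h import *
st()"
```

```text
t 21.15 board mm [ 36.3 -75.2  37.7] yawerr -0.0001 F [ 0.02  0.72 -0.02] w 0.0 Rz [-0. -0. -1.]
```

play_rows:
  series:
    - {"translation": [-0.001,0,0],"spin": 0}
    - {"translation": [-0.001,0,0],"spin": 0}
    - {"translation": [-0.001,0,0],"spin": 0}
    - {"translation": [0,0,0],"spin": 0}

```text
time: 21.55
tool_pos: [0.5031, -0.0812, 0.0377]
tcp_rot: [0.28, 3.129, -0.0]
wrist_force: [-0.2, -0.3, 0.3]
width: 0.0
```

```bash
python3 -c "
from h import *
st()"
```

```text
t 21.55 board mm [ 39.5 -75.2  37.7] yawerr -0.0001 F [-0.19 -0.35  0.32] w 0.0 Rz [ 0. -0. -1.]
```

play_rows:
  series:
    - {"translation": [-0.0007,0,0],"spin": 0}
    - {"translation": [-0.0007,0,0],"spin": 0}
    - {"translation": [0,0,0],"spin": 0}

```text
time: 21.85
tool_pos: [0.5035, -0.0813, 0.0375]
tcp_rot: [-0.28, -3.127, -0.0]
wrist_force: [-3.1, -0.4, 3.4]
width: -0.002
```

play_rows:
  series:
    - {"translation": [-0.0005,0,0],"spin": 0}
    - {"translation": [0,0,0],"spin": 0}

```text
time: 22.05
tool_pos: [0.5035, -0.0812, 0.0374]
tcp_rot: [-0.28, -3.126, -0.0]
wrist_force: [-5.6, -0.0, 4.2]
width: 0.002
```

```bash
python3 -c "
from h import *
st()"
```

```text
t 22.05 board mm [ 40.  -75.2  37.4] yawerr -0.0001 F [-5.46 -1.01  4.24] w 0.0 Rz [-0.003  0.    -1.   ]
```

Firm at x = 40.0, the same as when first snugged, so the cheese is flat on the fence. Now back to the end for a light re-press.

play_rows:
  series:
    - {"translation": [0.005,0,0],"spin": 0}
    - {"translation": [0.008,0,0],"spin": 0}
    - {"translation": [0,0,-0.04],"spin": 0}
    - {"translation": [0,0,-0.04],"spin": 0}
    - {"translation": [-0.0155,-0.0245,0],"spin": 0}

```text
time: 22.55
tool_pos: [0.5063, -0.1053, 0.1236]
tcp_rot: [0.276, 3.119, -0.001]
wrist_force: [1.5, 0.4, 0.6]
width: 0.002
```

play_rows:
  series:
    - {"translation": [-0.0155,-0.0245,0],"spin": 0}
    - {"translation": [-0.0155,-0.0245,0],"spin": 0}
    - {"translation": [0,0,0],"spin": 0}
    - {"translation": [0,0,0.04],"spin": 0}
    - {"translation": [0,0,0.04],"spin": 0}

```text
time: 23.05
tool_pos: [0.5263, -0.1602, 0.0386]
tcp_rot: [0.281, 3.124, -0.002]
wrist_force: [-0.0, -0.5, -0.3]
width: -0.0
```

play_rows:
  series:
    - {"translation": [0,0,0],"spin": 0}
    - {"translation": [0,0.005,0],"spin": 0}
    - {"translation": [0,0.005,0],"spin": 0}
    - {"translation": [0,0.002,0],"spin": 0}
    - {"translation": [0,0,0],"spin": 0}

```text
time: 23.55
tool_pos: [0.5285, -0.1478, 0.0397]
tcp_rot: [0.279, 3.126, -0.001]
wrist_force: [-0.5, -0.3, 0.4]
width: 0.001
```

```bash
python3 -c "
from h import *
st()"
```

```text
t 23.55 board mm [  76.3 -136.2   39.7] yawerr 0.0007 F [-0.45 -0.36  0.43] w 0.0 Rz [ 0.003 -0.001 -1.   ]
```

play_rows:
  series:
    - {"translation": [0,0.005,0],"spin": 0}
    - {"translation": [0,0.004,0],"spin": 0}
    - {"translation": [0,0.001,0],"spin": 0}
    - {"translation": [0,0,0],"spin": 0}
    - {"translation": [0,0,0],"spin": 0}

```text
time: 24.05
tool_pos: [0.5285, -0.1381, 0.0376]
tcp_rot: [-0.28, -3.129, 0.0]
wrist_force: [-1.2, 0.2, -0.8]
width: 0.003
```

```bash
python3 -c "
from h import *
st()"
```

```text
t 24.05 board mm [  74.7 -126.7   37.6] yawerr 0.0 F [-1.23 -0.07 -0.76] w 0.0 Rz [-0.  0. -1.]
```

play_rows:
  series:
    - {"translation": [0,0.001,0],"spin": 0}
    - {"translation": [0,0.0008,0],"spin": 0}
    - {"translation": [0,0.0005,0],"spin": 0}
    - {"translation": [0,0,0],"spin": 0}

```text
time: 24.45
tool_pos: [0.529, -0.1358, 0.0376]
tcp_rot: [-0.281, -3.129, -0.0]
wrist_force: [-1.1, -0.1, 0.8]
width: -0.0
```

play_rows:
  series:
    - {"translation": [0,0.0005,0],"spin": 0}
    - {"translation": [0,0.0005,0],"spin": 0}
    - {"translation": [0,0,0],"spin": 0}

```text
time: 24.75
tool_pos: [0.5291, -0.1354, 0.0377]
tcp_rot: [-0.28, -3.129, 0.002]
wrist_force: [-0.3, -5.2, -0.9]
width: -0.001
```

play_rows:
  series:
    - {"translation": [0,0.0003,0],"spin": 0}
    - {"translation": [0,0,0],"spin": 0}
    - {"translation": [0,0,0],"spin": 0}

```text
time: 25.05
tool_pos: [0.5291, -0.1354, 0.0377]
tcp_rot: [-0.28, -3.129, 0.002]
wrist_force: [-0.7, -5.6, -1.5]
width: 0.0
```

```bash
python3 -c "
from h import *
st()
chk(10)"
```

```text
t 25.05 board mm [  74.7 -123.9   37.7] yawerr 0.0001 F [ 0.26 -5.66 -1.48] w 0.0 Rz [-0.    -0.001 -1.   ]
top (304, 171, 33, 22) [[306, 172], [305, 188], [332, 191], [336, 176]]
 far edge slope 0.0057 x@mid 0.0967 n=25 y -0.050..0.026 resid 0.0007
side (302, 179, 30, 44) [[316, 180], [302, 208], [304, 212], [309, 205], [314, 208], [311, 221], [318, 222], [330, 194], [331, 182]]
 far edge slope -0.0007 x@mid 0.0963 n=22 y -0.077..0.017 resid 0.0003
```

The tip stops at the same place (y −123.9) at 5.7 N, so the end is on the foot. The cheese edge is unchanged. I'll back off and approach the front of the tab.

play_rows:
  series:
    - {"translation": [0,-0.001,0],"spin": 0}
    - {"translation": [0,-0.003,0],"spin": 0}
    - {"translation": [0,-0.008,0],"spin": 0}
    - {"translation": [0,0,-0.048],"spin": 0}
    - {"translation": [0,0,-0.048],"spin": 0}

```text
time: 25.65
tool_pos: [0.525, -0.146, 0.1325]
tcp_rot: [-0.281, -3.124, -0.003]
wrist_force: [1.6, 0.1, 0.6]
width: -0.001
```

play_rows:
  series:
    - {"translation": [0.045,0,0],"spin": 0}
    - {"translation": [0,0.04,0],"spin": 0}
    - {"translation": [0,0.04,0],"spin": 0}
    - {"translation": [0,0.04,0],"spin": 0}
    - {"translation": [0,0.04,0],"spin": 0}

```text
time: 26.15
tool_pos: [0.5114, 0.0202, 0.1341]
tcp_rot: [0.282, 3.128, 0.001]
wrist_force: [0.0, 0.5, 0.1]
width: 0.001
```

play_rows:
  series:
    - {"translation": [0,0.04,0],"spin": 0}
    - {"translation": [0,0,0],"spin": 0}
    - {"translation": [0,0,0],"spin": 0}
    - {"translation": [0,0,0],"spin": 0}

```text
time: 26.55
tool_pos: [0.5181, 0.0576, 0.1335]
tcp_rot: [-0.281, -3.129, 0.001]
wrist_force: [-0.2, -0.4, 0.2]
width: 0.002
```

```bash
python3 -c "
from h import *
st()"
```

```text
t 26.55 board mm [ 29.7  64.1 133.5] yawerr -0.0005 F [-0.11 -0.44  0.21] w 0.0 Rz [-0.001 -0.    -1.   ]
```

Descend to z 0.092, then advance to x ≈ 45 until contact.

play_rows:
  series:
    - {"translation": [0,0,0.0215],"spin": 0}
    - {"translation": [0,0,0.02],"spin": 0}
    - {"translation": [-0.007,0,0],"spin": 0}
    - {"translation": [-0.006,0,0],"spin": 0}
    - {"translation": [0,0,0],"spin": 0}

```text
time: 27.05
tool_pos: [0.5334, 0.0553, 0.0936]
tcp_rot: [0.282, 3.126, 0.0]
wrist_force: [0.2, 0.5, 0.8]
width: 0.0
```

play_rows:
  series:
    - {"translation": [-0.001,0,0],"spin": 0}
    - {"translation": [-0.001,0,0],"spin": 0}
    - {"translation": [0,0,0],"spin": 0}

```text
time: 27.35
tool_pos: [0.5336, 0.0558, 0.0928]
tcp_rot: [0.28, 3.128, 0.0]
wrist_force: [0.4, 0.1, -1.3]
width: -0.001
```

```bash
python3 -c "
from h import *
st()"
```

```text
t 27.35 board mm [45.2 65.1 92.8] yawerr -0.0001 F [ 0.38  0.19 -1.26] w -0.0 Rz [ 0.001  0.    -1.   ]
```

play_rows:
  series:
    - {"translation": [-0.0015,0,0],"spin": 0}
    - {"translation": [-0.0036,0,-0.0065],"spin": 0}
    - {"translation": [-0.0036,0,-0.0065],"spin": 0}
    - {"translation": [-0.0052,0,-0.0058],"spin": 0}
    - {"translation": [-0.0052,0,-0.0058],"spin": 0}

```text
time: 27.85
tool_pos: [0.5509, 0.0525, 0.1171]
tcp_rot: [-0.28, -3.126, 0.0]
wrist_force: [-3.7, 0.0, 0.7]
width: 0.001
```

```bash
python3 -c "
from h import *
st()"
```

```text
t 27.85 board mm [ 62.9  64.8 117.1] yawerr 0.0 F [-3.67 -0.64  0.71] w 0.0 Rz [-0.003 -0.    -1.   ]
```

play_rows:
  series:
    - {"translation": [-0.0065,0,-0.0042],"spin": 0}
    - {"translation": [-0.0065,0,-0.0042],"spin": 0}
    - {"translation": [-0.0074,0,-0.0024],"spin": 0}
    - {"translation": [-0.0074,0,-0.0024],"spin": 0}

```text
time: 28.25
tool_pos: [0.5807, 0.0472, 0.132]
tcp_rot: [0.28, 3.127, -0.0]
wrist_force: [-2.2, 0.2, 2.1]
width: 0.003
```

```bash
python3 -c "
from h import *
st()
s=bot.read_camera('side');cv2.imwrite('pics/side11.png',s)
# grey/dark stop pixels: where is the leg? difference to the picture with stop down
d=cv2.absdiff(s,cv2.imread('pics/side10.png')).max(2)[185:245,270:330]
a=(d>40); ys,xs=np.nonzero(a); print('changed px',a.sum())
leg=s[222:232,300:312]; old=cv2.imread('pics/side10.png')[222:232,300:312]; print('leg region mean now/before',leg.mean((0,1)).round(),old.mean((0,1)).round())"
```

```text
t 28.25 board mm [ 93.1  64.9 132. ] yawerr 0.0 F [-2.15 -0.23  2.15] w 0.0 Rz [ 0.002 -0.    -1.   ]
changed px 432
leg region mean now/before [129. 130. 135.] [87. 87. 87.]
```

The leg has left its place and the contact force has the expected direction. I'll continue over the top.

play_rows:
  series:
    - {"translation": [-0.0078,0,-0.0002],"spin": 0}
    - {"translation": [-0.0078,0,0],"spin": 0}
    - {"translation": [-0.0064,0,0.0005],"spin": 0}
    - {"translation": [-0.0064,0,0.001],"spin": 0}

```text
time: 28.7
tool_pos: [0.6098, 0.0421, 0.1307]
tcp_rot: [0.28, 3.124, 0.0]
wrist_force: [-0.3, -0.6, 4.2]
width: 0.003
```

play_rows:
  series:
    - {"translation": [-0.0068,0,0.0018],"spin": 0}
    - {"translation": [-0.0068,0,0.0018],"spin": 0}
    - {"translation": [0,0,0],"spin": 0}

```text
time: 29.0
tool_pos: [0.6237, 0.0395, 0.1264]
tcp_rot: [0.28, 3.124, 0.0]
wrist_force: [2.7, -1.6, 5.7]
width: -0.001
```

```bash
python3 -c "
from h import *
st()"
```

```text
t 29.0 board mm [136.8  65.  126.4] yawerr -0.0002 F [ 2.93 -1.14  5.69] w -0.0 Rz [ 0.005 -0.    -1.   ]
```

play_rows:
  series:
    - {"translation": [-0.0085,0,0.003],"spin": 0}
    - {"translation": [-0.0085,0,0.003],"spin": 0}
    - {"translation": [-0.008,0,0.003],"spin": 0}
    - {"translation": [-0.0037,0,0.0037],"spin": 0}
    - {"translation": [-0.0037,0,0.0037],"spin": 0}

```text
time: 29.5
tool_pos: [0.6534, 0.0341, 0.1083]
tcp_rot: [0.281, 3.128, 0.0]
wrist_force: [1.4, 0.1, 2.0]
width: -0.0
```

```bash
python3 -c "
from h import *
st()"
```

```text
t 29.5 board mm [166.9  65.  108.3] yawerr -0.0003 F [1.37 0.35 1.98] w -0.0 Rz [ 0.001  0.    -1.   ]
```

play_rows:
  series:
    - {"translation": [0,0,-0.01],"spin": 0}
    - {"translation": [0,0,-0.04],"spin": 0}
    - {"translation": [0,0,-0.04],"spin": 0}
    - {"translation": [0,0.048,0],"spin": 0}
    - {"translation": [0,0.048,0],"spin": 0}

```text
time: 30.0
tool_pos: [0.6707, 0.1285, 0.2019]
tcp_rot: [0.285, 3.125, 0.002]
wrist_force: [0.6, -1.0, -0.4]
width: 0.005
```

play_rows:
  series:
    - {"translation": [0,0.048,0],"spin": 0}
    - {"translation": [0,0.048,0],"spin": 0}
    - {"translation": [0,0.048,0],"spin": 0}
    - {"translation": [0,0.048,0],"spin": 0}
    - {"translation": [0,0,0],"spin": 0}

```text
time: 30.5
tool_pos: [0.7026, 0.3242, 0.1979]
tcp_rot: [-0.272, -3.128, -0.004]
wrist_force: [-0.0, 0.2, -0.6]
width: -0.001
```

```bash
python3 -c "
from h import *
st(); chk(12)
for n in('top','side'):
    i=cv2.imread(f'pics/{n}12.png')
    i0=cv2.imread(f'pics/{n}0.png')
    # knob: darkest blob near the carriage, before and now
    u0,v0,w,hh=(276,150,24,22) if n=='top' else (280,208,18,24)
    for tag,im in(('start',i0),('now',i)):
        g=cv2.cvtColor(im,cv2.COLOR_BGR2GRAY)[v0:v0+hh,u0:u0+w]; m=(g<35).astype(np.uint8); M=cv2.moments(m,True)
        print(n,tag,'knob px',int(M['m00']),(round(u0+M['m10']/max(M['m00'],1),2),round(v0+M['m01']/max(M['m00'],1),2)))
    d=cv2.absdiff(i,i0).max(2)>40
    print(' stop-region changed px',d[140:178,290:312].sum() if n=='top' else d[188:214,272:312].sum())
for th in(1.57,1.8,2.0,2.2): print(th,'tab corner top/side',proj('top',armpt(-.056,.033,th)).round(1),proj('side',armpt(-.056,.033,th)).round(1))
i=cv2.imread('pics/side12.png');cv2.imwrite('pics/z.png',np.hstack([cv2.resize(cv2.imread('pics/top12.png')[140:200,270:345],None,fx=5,fy=5),cv2.resize(i[165:225,270:345],None,fx=5,fy=5)]))
"
```

```text
t 30.5 board mm [163.8 359.2 197.9] yawerr 0.0054 F [-0.07  0.22 -0.62] w -0.0 Rz [-0.001  0.002 -1.   ]
top (304, 171, 48, 25) [[306, 172], [305, 188], [348, 194], [350, 179]]
 far edge slope 0.0040 x@mid 0.0968 n=40 y -0.097..0.026 resid 0.0009
side (302, 179, 30, 44) [[316, 180], [302, 208], [302, 218], [318, 222], [331, 191], [331, 182]]
 far edge slope -0.0006 x@mid 0.0963 n=22 y -0.077..0.017 resid 0.0003
top start knob px 49 (288.02, 162.12)
top now knob px 38 (287.29, 163.05)
 stop-region changed px 111
side start knob px 96 (289.57, 220.67)
side now knob px 84 (289.35, 220.96)
 stop-region changed px 284
1.57 tab corner top/side [297.9 148.3] [279.  194.6]
1.8 tab corner top/side [298.7 145.4] [274.8 196.3]
2.0 tab corner top/side [299.4 143.7] [272.  198.5]
2.2 tab corner top/side [299.9 142.8] [270.  201.3]
```

```bash
python3 -c "
from h import *
def pc(n,a,b,x,y,w,h):
    f=lambda k:np.float32(cv2.cvtColor(cv2.imread(f'pics/{n}{k}.png'),cv2.COLOR_BGR2GRAY)[y:y+h,x:x+w])
    (s,r)=cv2.phaseCorrelate(f(a),f(b),cv2.createHanningWindow((w,h),cv2.CV_32F)); return np.round(s,2),round(r,2)
for a,bb in((0,7),(0,10),(7,10),(7,12),(0,12)):
    print(a,bb,'side knob',pc('side',a,bb,277,210,24,24),'top knob',pc('top',a,bb,274,150,20,22))
for k in(0,12,7):
    i=cv2.imread(f'pics/side{k}.png'); hsv=cv2.cvtColor(i,cv2.COLOR_BGR2HSV); m=((hsv[:,:,1]<35)).astype(np.uint8)[185:212,262:300]
    n,l,stt,c=cv2.connectedComponentsWithStats(m); j=1+np.argmax(stt[1:,4]); ys,xs=np.nonzero(l==j); u=xs.min(); print('side',k,'leftmost',u+262,'rows',185+ys[xs<=u+1].min(),185+ys[xs<=u+1].max(),'topmost',185+ys.min(),262+xs[ys==ys.min()].mean())
    t=cv2.imread(f'pics/top{k}.png'); hsv=cv2.cvtColor(t,cv2.COLOR_BGR2HSV); m=((hsv[:,:,1]<35)).astype(np.uint8)[135:175,290:312]; n,l,stt,c=cv2.connectedComponentsWithStats(m); j=1+np.argmax(stt[1:,4]); ys,xs=np.nonzero(l==j); print('top',k,'topmost row',135+ys.min(),'col',290+xs[ys==ys.min()].mean())
"
```

```text
0 7 side knob (array([ 0.06, -0.11]), 0.92) top knob (array([0.16, 0.03]), 0.89)
0 10 side knob (array([-0.12, -0.17]), 0.93) top knob (array([ 0.25, -0.04]), 0.93)
7 10 side knob (array([-0.05, -0.08]), 0.98) top knob (array([-0.08, -0.08]), 0.95)
7 12 side knob (array([-0.2 ,  0.12]), 0.9) top knob (array([0.  , 0.12]), 1.07)
0 12 side knob (array([-0.06,  0.01]), 0.93) top knob (array([-0.06,  0.09]), 1.08)
side 0 leftmost 276 rows 197 202 topmost 195 283.7
top 0 topmost row 147 col 299.0
side 12 leftmost 272 rows 200 205 topmost 189 297.0
top 12 topmost row 144 col 298.5
side 7 leftmost 290 rows 209 211 topmost 196 299.0
top 7 topmost row 158 col 290.0
```

The carriage hasn't shifted (≤0.2 px), the stop leans well back (about 2.0–2.1 rad) and the cheese hasn't moved. Handing in.

```bash
python3 -c "
from workcell import bot
print(bot.finish_job())"
```

```text
the job is handed in; nothing more can be done
None
```

I handed the job in at about 30.7 s. The stop was flipped down, the cheese gauged against its foot, and the stop flipped back up past upright. I worked with shut fingers throughout and gripped nothing.

**What I did**
- **Stop down:** I pushed the stop over and pressed it onto its end stop, where it stayed firm at 12 N.
- **Cheese to the foot:** I pushed the cheese flat to the fence and slid it until I felt the foot, at 6.7 N peak against about 2 N while sliding. I then re-snugged it and re-pressed at about 5.5 N, and it stopped at the same place.
- **Stop up:** I pushed the stop up along its arc by the tab.

**Last checks**
- **Cheese:** its edge and corners in both views were the same before and after the flip-up, to within about a pixel.
- **Carriage:** no shift along the rail, to within about 0.2 px, which is under 1 mm.
- **Stop:** leaning back at roughly 2.0–2.1 rad, estimated from its outline.
- **Robot:** clear of everything.

**Did not go cleanly**
- **First press:** it stuck by friction, with readings up to about 29 N sideways and 26 N upward on the tool. I backed off and pressed again along the arc.
- **Cheese angle:** the two views disagree slightly (0.004 and −0.001 rad). By touch it was flat to the fence.
- **Final look:** the 12-picture limit was used up, so the final check was by measurement only. I did not check the other kitchen things at the end, but the arm stayed away from them.

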